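# Slide a thin packer off a van tray's edge and stack it

## Robot

A 6-joint arm with a two-finger parallel gripper is mounted at the origin on the work surface. World frame = base frame: x ahead of the robot, y to its left, z up, the work surface at z = 0. Lengths are in m, angles in rad, forces in N, time in s.
With the tool pointing down it reaches from about 0.275 to 0.85 m from the base axis. Payload 19 kg.
Tool frame: the origin (TCP) lies midway between the tips of the shut fingers; the grasp point (between the pads) lies 19 mm behind it (manip.grasp_offset is the y of the grasp point in the tool frame, in m); y points along the fingers, x is the direction in which the jaws open and shut, and the axes are right-handed (so a half turn about y gives the same grasp; the last joint's range is limited). The gripper opens to 85 mm and grips with 20 to 120 N. Pads are 22 mm wide; open, the fingers measure 114 mm over their backs; the gripper's body (76 mm by 85 mm) begins 54 mm behind the grasp point. The pads swing forward as they close: fully open they stand 13 mm farther back than shut.
Start: joints at [1.035, 0.15, 1.437, -0, 1.554, -0.134], TCP at [0.225, 0.529, 0.231] pointing down, gripper open.
Joint ranges: [-2.8, 2.8], [-0.68, 2.1], [0.12, 2.68], [-1.39, 4.53], [0.16, 2.79], [-2.81, 2.81]. Speed limits (rad/s): [1.89, 1.89, 2.22, 3.01, 3.01, 3.01].

## Interface

Orientations are given as a unit quaternion [x, y, z, w].
In Python, from cell import readout, vision, manip gives the robot as it stands. The module is installed in compiled form; this text tells all that it offers.
- The arm moves only by the shell command python3 -m pendant 'ROWS'. ROWS is JSON, a list of rows, each an object with "hand": the finger opening in cm, from 0 to 8.54; "xyz": the shift along the tool's x, y, z in cm, a list of three; "rotation": the turn, a rotation vector about the tool's x, y, z in rad, a list of three. A call has 1 to 12 rows; each row is the pose to reach, as a shift and turn from the pose commanded when the call began, along the tool's axes at that moment; what a row does not reach only later rows make up. A row lasts 1/12 s, in which the tool goes at most 41.7 mm and 7.16 degrees, less where a joint would pass 70% of its speed; a pose out of reach is approached as far as the arm can. A call with a gripper value outside its range is refused whole. The fingers move at their own pace and stop on an object; the grip force is fixed at half the most. Time passes only in rows, so rows that repeat a pose let the fingers close. It gives the time, the measured TCP pose, the force and the opening at its end, in the units of the state.
- readout.get_state(): the state, without advancing time (a new reading comes with each control period).
- vision.get_image(name): name is "scene" or "side" or "wrist"; returns (picture, depth): 480x640x3 uint8, blue, green, red; 480x640 float32, m along the optical axis (not along the pixel's ray), 0 where there is no reading.
- vision.camera_info(name): a dict with "K" (3x3 intrinsics, pixels), "R" (3x3) and "t" (3): a world point X has camera coordinates R X + t. Camera axes: x right, y down, z forward; pixel columns grow to the right and rows downward; lengths in m; the calibration is good to about 2 mm. A picture is of the moment at which its call begins: read the wrist's pose just before it. camera_info takes no time and is no camera call; for the wrist camera it gives the pose at the moment of the call.
- manip.job_done(): hands the job in, once; it reports no verdict.
The state is a dict: "time": time; "qpos": joint angles; "joint_vel": joint speeds; "effort": joint torques, N m; "tcp_pos": TCP position; "orientation": TCP orientation; "contact_force": force on the tool from outside, world axes, zero at the start; "wrist_torque": the same for the moment, N m; "grip_width": finger opening in m.
Only numpy, scipy, OpenCV 4.12 (cv2) and the standard library are available. Lean on these libraries where they do the work, as an engineer would, in place of code of your own. Each camera call takes 0.05 s, during which the arm holds its last target. There are 200 camera calls.

## Task

Slide the red horseshoe packer along its lane to the tray's open front edge until about 4 cm of it hangs over while it still lies flat on the tray by itself, pressing only gently so that the free-running tray is not dragged along on its runners. Then take it by the overhanging end and lay it flat and square on the red stack in the green box, with its slot round the steel pin, and let go. Leave the blue packer and everything else where it is.

Things in the scene. Friction and masses are not known exactly. Their poses are not given: they have to be found in the camera images.
- red_packer: loose red plastic U-shaped plate 130 long (x) x 50 wide (y) x 4 thick, 60 g; origin: centre of the underside. Closed end at x -65, towards the tray's front edge; solid from x -65 to -5; from there to the open end at x +65 a slot 12 wide runs along the middle, between two prongs 19 wide. It lies in one lane of the tray, x along the tray's x, closed end 50 to 60 behind the front edge
- blue_packer: the same packer in blue, in the other lane (which lane is which changes); to be left alone
- tray: grey steel slide-out tray, 460 deep x 400 wide, half out of the shelf. Origin: on the deck's upper face, middle of the front edge; x points back into the shelf, y left, z up. The deck is 10 thick, its top 97 to 113 above the bench; the front edge (x 0) has no lip and free air before and under it. Side walls at y +-200 are 12 high. Packers slide on it with friction 0.28 to 0.42
- lanes (a point): point on the tray's front edge between its two lanes, axes as the tray. The lanes are 56 wide, centred 31 to either side of it, run along x, open at the front, between aluminium ribs 6 wide and 8 high, and end at x 190 at a stop bar 8 high, 2 to 10 behind the packer. A packer has 3 of play at each side: no finger fits beside or behind it there
- tray_slide (a joint): travel of the tray on its ball-bearing runners in m, 0 at the start, positive further out towards the robot. Only a runner friction of 3.5 N keeps it in place, so dragging a packer while pressing it down with more than about 8 N pulls the tray along. The shelf's carcass begins 260 to 310 behind the tray's front edge and rises 100 above the deck
- green_box: fixed green box 160 (x) x 82 (y) x 40 high on the bench, origin under its centre. In its middle stands a fixed stack of red packers, outline and directions as the red packer (closed end at -x), its top 64 over the bench, 24 above the box's rim. A steel pin 6 in diameter stands in the stack's slot at x +20, y 0; its top is 14 above the stack
- stack_top (a point): centre of the stack's top face, axes as the green box: the red packer's origin belongs here, x along x
- tape: yellow tape measure 70 x 64 x 38 high on the tray, origin under its centre; to be left alone
- gauge: orange profile gauge with black pins, 90 x 122 x 18 high on the tray, origin under its centre; to be left alone
- mallet: white rubber mallet on the tray, origin under the middle of the head (60 in diameter, 94 long along its y), wooden handle running 270 along its x; to be left alone
- jar: jar with blue cap, 80 in diameter, 100 high, on the bench, origin under its centre; to be left alone
- float: blue hand float 240 x 95 with a black handle, 59 high, on the bench, origin under its centre; to be left alone
Not all that is in view belongs to the job. Several things have the shape of the red_packer; the one meant has the colours described above.

How it is judged:
On the way:
1. the red packer lies flat on the tray, untouched by the fingers, its closed end 30 to 52 mm beyond the tray's front edge (x of red_packer in the frame of tray between 0.013 and 0.035 m and z of red_packer in the frame of tray between -0.003 and 0.003 m and angle between red_packer's own z axis and vertical below 0.05 rad and contact force between the fingers and red_packer below 0.1 N), for 0.2 s.
At the end, for the whole second after the job is handed in: The red packer lies flat (within 0.05 rad) and at rest on the stack in the green box, its underside within 3 mm of the stack's top, its centre within 8 mm of the stack's centre, square to it within 0.12 rad (so the pin stands in its slot), and released (horizontal distance between red_packer and stack_top below 0.008 m and z of red_packer in the frame of stack_top between -0.003 and 0.003 m and angle between red_packer's own z axis and vertical below 0.05 rad and angle between the x axis of red_packer and the x axis of stack_top, either way round below 0.12 rad and linear speed of red_packer below 0.02 m/s and contact force between the arm and red_packer below 0.1 N); the robot touches nothing.
It fails at once if the tray is shifted on its runners by more than 12 mm (value of joint tray_slide above 0.012 m or value of joint tray_slide below -0.012 m).
It fails at once if the red packer is pressed on the tray with more than 30 N (contact force between red_packer and tray above 30 N).
It fails at once if the red packer falls to the bench (height (world z) of red_packer below 0.03 m).
It fails at once if the blue packer, tape measure, profile gauge, mallet, jar or float is moved by more than 25 mm (distance of any of blue_packer, tape, gauge, mallet, jar, float from where it was at the start of the episode above 0.025 m).
It also fails if it takes over 72 s, if anything falls off the work surface, if the arm or the gripper's body presses on something with over 40 N, if the wrist force passes 120 N, or if a joint passes its speed limit or range.

## Working session

There is one attempt and no reset: what is moved stays moved. The work goes in short steps, Python scripts to look and compute and a shell command to move; the robot and the scene stay as the last step left them, time stands still between calls to the robot, and variables do not carry over. Pictures are saved under pics/ and viewed, about 8 in all and at most 12, crops included, and the job is handed in when it is done.

```bash
mkdir -p pics; python3 - <<'E'
from cell import readout, vision, manip
import cv2,numpy as np
print(readout.get_state(), manip.grasp_offset)
for n in("scene","side"):
    p,d=vision.get_image(n); c=vision.camera_info(n)
    cv2.imwrite(f"pics/{n}0.png",p); np.savez(f"{n}0.npz",p=p,d=d,**c); print(n,c)
E
```

```text
{'time': 0.0, 'qpos': array([ 1.03501719e+00,  1.50953611e-01,  1.43800460e+00, -2.18416650e-05,
        1.55377432e+00, -1.33964719e-01]), 'joint_vel': array([-0.00115487, -0.00034475,  0.00165193, -0.00062167,  0.00097   ,
       -0.000365  ]), 'effort': array([-2.93652141e-03, -7.13048387e+01, -5.70899928e+01, -6.06453614e-04,
        8.55425780e-03,  1.24716457e-04]), 'tcp_pos': array([0.22476247, 0.52899867, 0.23070706]), 'orientation': array([ 0.58990442,  0.3898044 , -0.39052327, -0.58953955]), 'contact_force': array([-0.01997833, -0.31076588,  0.1285395 ]), 'wrist_torque': array([ 0.00670937, -0.00810569, -0.04299495]), 'grip_width': 0.08552905094822226} -0.0187
scene {'K': array([[435.1384148 ,   0.        , 316.85749412],
       [  0.        , 435.1384148 , 237.37296096],
       [  0.        ,   0.        ,   1.        ]]), 'R': array([[ 0.75952626,  0.65032029, -0.01426164],
       [ 0.33210481, -0.40653955, -0.85113571],
       [-0.55930874,  0.64172356, -0.52475195]]), 't': array([-0.43198155, -0.05869938,  1.26891069])}
side {'K': array([[488.26414292,   0.        , 323.362982  ],
       [  0.        , 488.26414292, 242.02162413],
       [  0.        ,   0.        ,   1.        ]]), 'R': array([[ 0.80782889, -0.5893585 ,  0.00830883],
       [-0.32928788, -0.46295419, -0.8229477 ],
       [ 0.48885783,  0.66206493, -0.56805638]]), 't': array([-0.36815155,  0.27096211,  0.84398986])}
```

View pics/scene0.png

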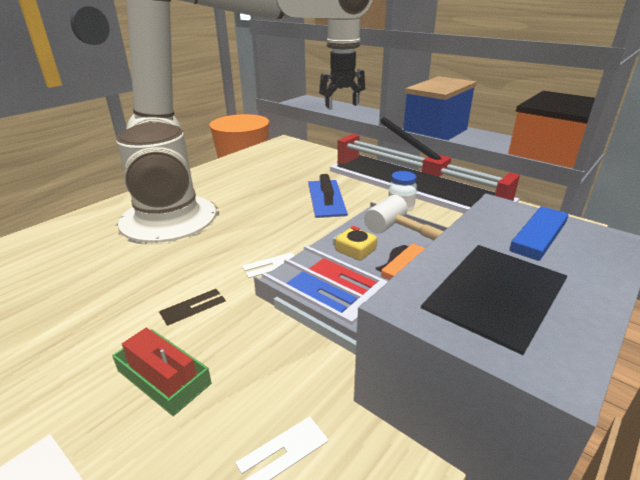

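View pics/side0.png

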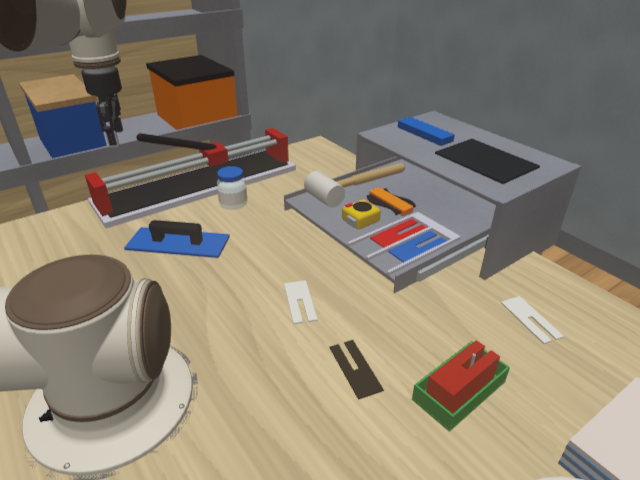

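The pictures show these U-shaped plates:
- red in the tray lane: scene (343,275), side (400,233)
- blue in the other lane: scene (320,290)
- red stack in the green box: scene (160,360)
- white ones on the bench: scene (268,264) and (285,450)
- black on the bench: scene (193,305)

The red one in the tray lane fits the description. Next I measure it and crop it to confirm.

```bash
cat > h.py <<'E'
import numpy as np,cv2
def load(n): return dict(np.load(n+".npz"))
def rays(c,uv):
    uv=np.asarray(uv,float).reshape(-1,2)
    d=np.c_[(uv[:,0]-c['K'][0,2])/c['K'][0,0],(uv[:,1]-c['K'][1,2])/c['K'][1,1],np.ones(len(uv))]
    return -c['R'].T@c['t'], d@c['R']
def plane(c,uv,z):
    o,d=rays(c,uv); return o+d*((z-o[2])/d[:,2])[:,None]
def cloud(c,mask):
    v,u=np.nonzero(mask&(c['d']>0)); o,d=rays(c,np.c_[u,v]); return o+d*c['d'][v,u][:,None], np.c_[u,v]
def mask(c,col):
    h=cv2.cvtColor(c['p'],cv2.COLOR_BGR2HSV); H,S,V=h[...,0].astype(int),h[...,1],h[...,2]
    if col=='red': return ((H<6)|(H>174))&(S>150)&(V>60)
    if col=='blue': return (abs(H-110)<12)&(S>130)&(V>60)
    if col=='green': return (abs(H-65)<20)&(S>100)&(V>30)
def comp(m,uv):
    n,l=cv2.connectedComponents(m.astype(np.uint8)); return l==l[uv[1],uv[0]]
def rect(P):
    (c,s,a)=cv2.minAreaRect((P[:,:2]*1000).astype(np.float32)); 
    return np.round(c,1),np.round(s,1),round(a,2)
E
python3 - <<'E'
from h import *
for n,seeds in (("scene",{'red':[(335,272),(160,365)],'blue':[(310,288)]}),("side",{'red':[(390,238),(455,383)],'blue':[(408,252)]})):
    c=load(n+"0")
    for col,ss in seeds.items():
        m=mask(c,col)
        for s in ss:
            k=comp(m,s); P,uv=cloud(c,k)
            z=np.percentile(P[:,2],[5,50,95]); print(n,col,s,k.sum(),"z",z.round(4))
            print("  cloud rect",rect(P)," plane rect",rect(plane(c,uv,z[1])))
    m=comp(mask(c,'green'),(185,393) if n=="scene" else (440,415)); P,uv=cloud(c,m); print(n,"green",m.sum(),rect(P),P[:,2].min(),P[:,2].max())
    g=P[P[:,2]>.036]; print(" rim",rect(g))
s=load("scene0");d=load("side0")
cv2.imwrite("pics/crop.png",np.hstack([cv2.resize(s['p'][225:345,245:405],(400,300),interpolation=2),cv2.resize(d['p'][195:315,330:490],(400,300),interpolation=2)]))
E
```

```text
scene red (335, 272) 770 z [0.1053 0.1068 0.1081]
  cloud rect (array([648. , -15.3]), array([127.2,  46.7]), 0.43)  plane rect (array([648. , -16.1]), array([126.7,  45. ]), 1.2)
scene red (160, 365) 2175 z [0.0268 0.0633 0.0654]
  cloud rect (array([ 504. , -340.7]), array([130.6,  51.3]), 3.68)  plane rect (array([ 517.6, -349.1]), array([156.9,  68.6]), 3.65)
scene blue (310, 288) 971 z [0.1054 0.1068 0.1082]
  cloud rect (array([646.8, -78.1]), array([129.9,  49.4]), 0.93)  plane rect (array([646.7, -78.2]), array([129.1,  47.4]), 0.78)
scene green 306845 (array([-195.6,  545.4]), array([2267.3, 2887.2]), 89.91) -0.763865712878563 0.5502629104919303
 rim (array([-272.3,  544.2]), array([2263.3, 2726.2]), 89.86)
side red (390, 238) 576 z [0.104  0.1062 0.1079]
  cloud rect (array([648.6, -14.5]), array([132.8,  50.9]), 1.55)  plane rect (array([648.6, -16.3]), array([130.3,  45.4]), 1.09)
side red (455, 383) 1847 z [0.0366 0.0636 0.0656]
  cloud rect (array([ 503.2, -335.6]), array([134. ,  63.5]), 3.9)  plane rect (array([ 495.1, -350.6]), array([148. ,  68.1]), 3.63)
side blue (408, 252) 668 z [0.1043 0.1062 0.1079]
  cloud rect (array([648.7, -77.1]), array([135.2,  51.4]), 0.75)  plane rect (array([646.7, -77.8]), array([129.9,  47.2]), 0.33)
side green 1721 (array([ 516.3, -330.9]), array([191.6, 103.2]), 3.69) -0.0028613232725048787 0.04268810614646257
 rim (array([ 503.8, -341.5]), array([162.7,  83.6]), 3.58)
```

View pics/crop.png

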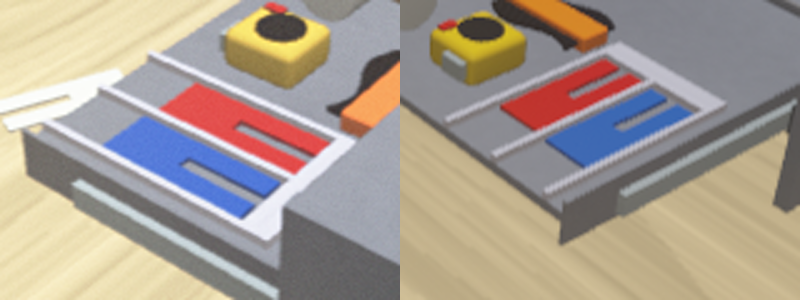

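The crop confirms it: the red U-plate lies in the left (+y) lane with its closed end towards the front, beside the tape, and the blue one is in the lane nearer the handle side. Next I need the deck, front edge, yaw and stack.

```bash
python3 - <<'E'
from h import *
from scipy.spatial.transform import Rotation as Ro
for n in("scene","side"):
    c=load(n+"0"); P,_=cloud(c,np.ones((480,640),bool))
    k=(abs(P[:,2]-.1025)<.005)&(P[:,0]>.49)&(P[:,0]<.58)&(P[:,1]>-.15)&(P[:,1]<.2); D=P[k]
    print(n,"deck z",np.median(D[:,2]))
    e=[]
    for y in np.arange(-.11,.18,.02):
        b=D[(D[:,1]>y)&(D[:,1]<y+.02)]
        if len(b)>20: e.append((y+.01,np.percentile(b[:,0],2)))
    e=np.array(e); print(e.round(4).tolist()); print(np.polyfit(e[:,0],e[:,1],1))
    # ribs: bright pixels near the lanes
    g=c['p'].min(2)>150
    R,uv=cloud(c,g); q=(abs(R[:,2]-.11)<.006)&(R[:,0]>.53)&(R[:,0]<.69)&(abs(R[:,1]+.047)<.08); R=plane(c,uv[q],.1105)
    for lo,hi in((-.13,-.095),(-.065,-.03),(-.005,.04)):
        r=R[(R[:,1]>lo)&(R[:,1]<hi)]; print(" rib",len(r),np.polyfit(r[:,0]-.6,r[:,1],1).round(4))
    m=mask(c,'red'); P,uv=cloud(c,m); q=(abs(P[:,0]-.5)<.1)&(abs(P[:,1]+.34)<.06)&(P[:,2]>.0612)&(P[:,2]<.069); S=plane(c,uv[q],.064)
    print(" stack",rect(P[q]),rect(S),np.median(P[q][:,2]))
    # pin: grey pixels in slot above the stack
    g=(c['p'].max(2).astype(int)-c['p'].min(2)<40); R,uv=cloud(c,g); q=(abs(R[:,0]-.52)<.05)&(abs(R[:,1]+.34)<.03)&(R[:,2]>.067)&(R[:,2]<.09); print(" pin",q.sum(),R[q].mean(0).round(4),R[q][:,2].max())
q=[0.58990442,0.3898044,-0.39052327,-0.58953955]; print(Ro.from_quat(q).as_matrix().round(4))
E
```

```text
scene deck z 0.1028759887009304
[[-0.1, 0.5281], [-0.08, 0.5284], [-0.06, 0.5262], [-0.04, 0.5261], [-0.02, 0.5278], [0.0, 0.5274], [0.02, 0.5254], [0.04, 0.5256], [0.06, 0.5257], [0.08, 0.5241], [0.1, 0.5249], [0.12, 0.5234], [0.14, 0.5228], [0.16, 0.5233], [0.18, 0.5229]]
[-0.01964842  0.52625796]
 rib 293 [ 0.0045 -0.1126]
 rib 223 [ 0.022  -0.0498]
 rib 196 [0.0205 0.0119]
 stack (array([ 504. , -340.5]), array([130.6,  51.1]), 3.81) (array([ 504.9, -341.3]), array([130.8,  50.7]), 3.65) 0.06389381662881288
 pin 25 [ 0.524  -0.3396  0.0739] 0.07887986435857708
side deck z 0.10203484236994886
[[-0.1, 0.5273], [-0.08, 0.5276], [-0.06, 0.5275], [-0.04, 0.5268], [-0.02, 0.5267], [0.0, 0.5265], [0.02, 0.5253], [0.04, 0.5263], [0.06, 0.5256], [0.08, 0.5249], [0.1, 0.5249], [0.12, 0.5245], [0.14, 0.5251], [0.16, 0.5234], [0.18, 0.5243]]
[-0.01367746  0.52632584]
 rib 127 [ 0.0204 -0.1117]
 rib 126 [ 0.0218 -0.0498]
 rib 95 [0.0178 0.0116]
 stack (array([ 503.6, -341.3]), array([133.7,  51.4]), 3.46) (array([ 502.6, -341.9]), array([131.2,  51.1]), 3.73) 0.06385746030243067
 pin 21 [ 0.5224 -0.3405  0.0742] 0.07877215390480607
[[ 3.911e-01 -6.000e-04 -9.204e-01]
 [ 9.204e-01 -1.000e-03  3.911e-01]
 [-1.100e-03 -1.000e+00  1.000e-04]]
```

```bash
python3 -m pendant '[{"hand":0,"xyz":[-33.86,3,-59.83],"rotation":[0,-0.421,0]},{"hand":0,"xyz":[-33.86,3,-59.83],"rotation":[0,-0.421,0]},{"hand":0,"xyz":[-33.86,3,-59.83],"rotation":[0,-0.421,0]},{"hand":0,"xyz":[-33.86,3,-59.83],"rotation":[0,-0.421,0]},{"hand":0,"xyz":[-33.86,3,-59.83],"rotation":[0,-0.421,0]},{"hand":0,"xyz":[-33.86,3,-59.83],"rotation":[0,-0.421,0]},{"hand":0,"xyz":[-33.86,3,-59.83],"rotation":[0,-0.421,0]},{"hand":0,"xyz":[-33.86,3,-59.83],"rotation":[0,-0.421,0]},{"hand":0,"xyz":[-33.86,3,-59.83],"rotation":[0,-0.421,0]},{"hand":0,"xyz":[-33.86,3,-59.83],"rotation":[0,-0.421,0]},{"hand":0,"xyz":[-33.86,3,-59.83],"rotation":[0,-0.421,0]},{"hand":0,"xyz":[-33.86,3,-59.83],"rotation":[0,-0.421,0]}]'
```

```text
time: 1.1
tcp_pos: [0.521, 0.1421, 0.21]
orientation: [-0.495, -0.505, 0.505, 0.495]
contact_force: [1.3, 1.1, -0.8]
grip_width: -0.0
```

```bash
python3 -m pendant '[{"hand":0,"xyz":[-13,2,-9],"rotation":[0,0,0]},{"hand":0,"xyz":[-13,2,-9],"rotation":[0,0,0]},{"hand":0,"xyz":[-13,2,-9],"rotation":[0,0,0]},{"hand":0,"xyz":[-13,2,-9],"rotation":[0,0,0]},{"hand":0,"xyz":[-13,2,-9],"rotation":[0,0,0]},{"hand":0,"xyz":[-13,2,-9],"rotation":[0,0,0]},{"hand":0,"xyz":[-13,2,-9],"rotation":[0,0,0]}]'
cat > st.py <<'E'
# prints state and shift (cm, tool axes) to a goal given in world m on the command line
import sys,numpy as np
from cell import readout
from scipy.spatial.transform import Rotation as Ro
s=readout.get_state(); M=Ro.from_quat(s['orientation']).as_matrix(); p=s['tcp_pos']
print("t",round(s['time'],2),"tcp",p.round(4),"yaw x",round(float(np.arctan2(M[1,0],M[0,0])),4),"tool y",M[:,1].round(4),"F",s['contact_force'].round(2),"w",round(s['grip_width'],4))
if len(sys.argv)>3: print("shift cm",(M.T@(np.array(sys.argv[1:4],float)-p)*100).round(2))
E
python3 st.py 0.643 -0.0166 0.135
```

```text
time: 1.68
tcp_pos: [0.6125, 0.016, 0.1898]
orientation: [-0.495, -0.505, 0.505, 0.496]
contact_force: [0.8, 1.5, 0.0]
grip_width: 0.0001
t 1.68 tcp [0.6125 0.016  0.1898] yaw x 1.5896 tool y [-9.e-04  2.e-04 -1.e+00] F [0.83 1.54 0.04] w 0.0001
shift cm [-3.32  5.47 -3.  ]
```

```bash
python3 -m pendant '[{"hand":0,"xyz":[-3.3,0,-3],"rotation":[0,0,0]},{"hand":0,"xyz":[-3.3,2,-3],"rotation":[0,0,0]},{"hand":0,"xyz":[-3.3,5,-3],"rotation":[0,0,0]},{"hand":0,"xyz":[-3.3,5.5,-3],"rotation":[0,0,0]},{"hand":0,"xyz":[-3.3,5.5,-3],"rotation":[0,0,0]},{"hand":0,"xyz":[-3.3,5.5,-3],"rotation":[0,0,0]}]'
python3 st.py 0.643 -0.0166 0.107
python3 - <<'E'
from cell import vision
import cv2,numpy as np
p,d=vision.get_image("side"); cv2.imwrite("pics/side1.png",cv2.resize(p[120:300,320:560],(800,600)))
E
```

```text
time: 2.18
tcp_pos: [0.6433, -0.0156, 0.1365]
orientation: [0.495, 0.505, -0.505, -0.495]
contact_force: [0.6, 0.2, 1.2]
grip_width: 0.0002
t 2.18 tcp [ 0.6433 -0.0156  0.1365] yaw x 1.5912 tool y [ 7.e-04 -1.e-04 -1.e+00] F [0.56 0.16 1.16] w 0.0002
shift cm [-0.09  2.95  0.04]
```

View pics/side1.png

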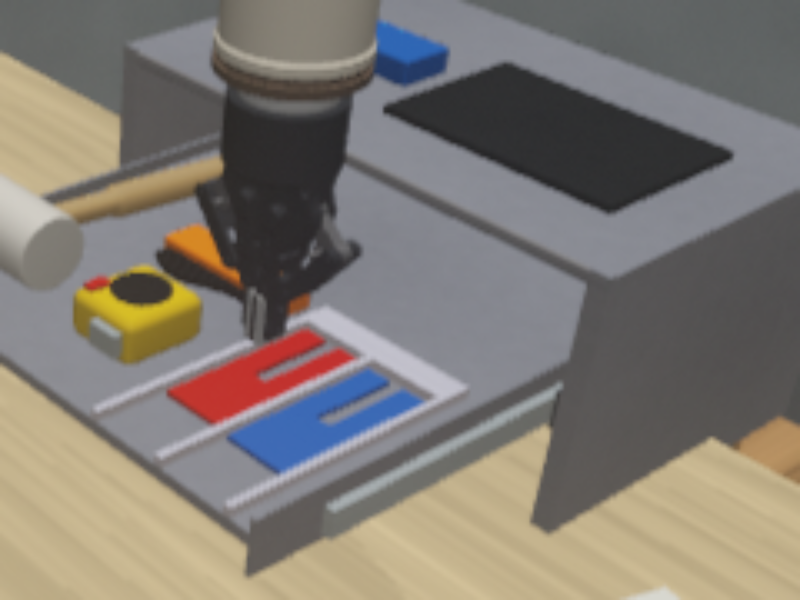

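The shut fingertips hang about 30 mm over the red packer, at about (260,330) in the crop, clear of the ribs and tape. I'll lower to just above it and take a force baseline.

```bash
python3 -m pendant '[{"hand":0,"xyz":[-0.1,1.2,0],"rotation":[0,0,0]},{"hand":0,"xyz":[-0.1,2.4,0],"rotation":[0,0,0]},{"hand":0,"xyz":[-0.1,2.4,0],"rotation":[0,0,0]},{"hand":0,"xyz":[-0.1,2.4,0],"rotation":[0,0,0]},{"hand":0,"xyz":[-0.1,2.4,0],"rotation":[0,0,0]},{"hand":0,"xyz":[-0.1,2.4,0],"rotation":[0,0,0]}]'
python3 st.py 
python3 -m pendant '[{"hand":0,"xyz":[0,0.1,0],"rotation":[0,0,0]},{"hand":0,"xyz":[0,0.2,0],"rotation":[0,0,0]},{"hand":0,"xyz":[0,0.2,0],"rotation":[0,0,0]},{"hand":0,"xyz":[0,0.2,0],"rotation":[0,0,0]}]'
python3 st.py
```

```text
time: 2.73
tcp_pos: [0.6436, -0.0176, 0.1116]
orientation: [0.495, 0.505, -0.505, -0.495]
contact_force: [0.1, -0.0, 0.5]
grip_width: -0.0002
t 2.73 tcp [ 0.6436 -0.0176  0.1116] yaw x 1.59 tool y [ 5.e-04 -2.e-04 -1.e+00] F [ 0.1  -0.01  0.49] w -0.0002
time: 3.07
tcp_pos: [0.6434, -0.0176, 0.1091]
orientation: [-0.495, -0.505, 0.505, 0.495]
contact_force: [0.2, -0.2, -0.7]
grip_width: -0.0001
t 3.07 tcp [ 0.6434 -0.0176  0.1091] yaw x 1.59 tool y [-1.e-04 -1.e-04 -1.e+00] F [ 0.17 -0.16 -0.67] w -0.0001
```

```bash
python3 -m pendant '[{"hand":0,"xyz":[0,0.1,0],"rotation":[0,0,0]},{"hand":0,"xyz":[0,0.1,0],"rotation":[0,0,0]},{"hand":0,"xyz":[0,0.1,0],"rotation":[0,0,0]}]'; python3 -m pendant '[{"hand":0,"xyz":[0,0.05,0],"rotation":[0,0,0]},{"hand":0,"xyz":[0,0.05,0],"rotation":[0,0,0]},{"hand":0,"xyz":[0,0.05,0],"rotation":[0,0,0]}]';
```

```text
time: 3.32
tcp_pos: [0.6434, -0.0176, 0.1081]
orientation: [-0.495, -0.505, 0.505, 0.495]
contact_force: [0.1, -0.1, 0.2]
grip_width: 0.0
time: 3.57
tcp_pos: [0.6434, -0.0176, 0.1076]
orientation: [-0.495, -0.505, 0.505, 0.495]
contact_force: [0.5, 0.3, -0.3]
grip_width: -0.0001
```

```bash
python3 -m pendant '[{"hand":0,"xyz":[0,0.05,0],"rotation":[0,0,0]},{"hand":0,"xyz":[0,0.05,0],"rotation":[0,0,0]},{"hand":0,"xyz":[0,0.05,0],"rotation":[0,0,0]}]'; python3 -m pendant '[{"hand":0,"xyz":[0,0.05,0],"rotation":[0,0,0]},{"hand":0,"xyz":[0,0.05,0],"rotation":[0,0,0]},{"hand":0,"xyz":[0,0.05,0],"rotation":[0,0,0]}]';
```

```text
time: 3.82
tcp_pos: [0.6434, -0.0176, 0.1071]
orientation: [-0.495, -0.505, 0.505, 0.495]
contact_force: [-0.9, 0.2, -0.3]
grip_width: -0.0002
time: 4.07
tcp_pos: [0.6435, -0.0176, 0.1069]
orientation: [0.495, 0.505, -0.505, -0.495]
contact_force: [-0.1, 0.5, 4.0]
grip_width: -0.0001
```

Contact at z = 0.1069 with 4 N. I'll drag in short steps and check the force after each.

```bash
python3 -m pendant '[{"hand":0,"xyz":[0,0,0.2],"rotation":[0,0,0]},{"hand":0,"xyz":[0,0,0.4],"rotation":[0,0,0]},{"hand":0,"xyz":[0,0,0.6],"rotation":[0,0,0]},{"hand":0,"xyz":[0,0,0.8],"rotation":[0,0,0]},{"hand":0,"xyz":[0,0,1],"rotation":[0,0,0]}]'
python3 - <<'E'
from cell import vision
from h import *
for n in("scene","side"):
    p,d=vision.get_image(n); c=vision.camera_info(n); c.update(p=p,d=d); np.savez(n+"1.npz",**c)
    P,uv=cloud(c,mask(c,'red')); q=(abs(P[:,2]-.106)<.004)&(abs(P[:,1]+.016)<.04)&(P[:,0]>.5)&(P[:,0]<.73); print(n,q.sum(),"x ext",np.percentile(P[q][:,0],[0.5,99.5]).round(4),rect(plane(c,uv[q],.1065)))
E
python3 st.py
```

```text
time: 4.48
tcp_pos: [0.6333, -0.0178, 0.1069]
orientation: [0.495, 0.505, -0.505, -0.495]
contact_force: [2.1, 0.5, 4.7]
grip_width: -0.0003
scene 615 x ext [0.5754 0.7018] (array([638.5, -15.6]), array([128.3,  44.8]), 0.77)
side 460 x ext [0.5728 0.703 ] (array([637.8, -16.9]), array([130.8,  45.3]), 0.83)
t 4.58 tcp [ 0.6331 -0.0178  0.1069] yaw x 1.59 tool y [-1.e-04 -1.e-04 -1.e+00] F [-2.22 -0.28  5.84] w 0.0003
```

```bash
python3 -m pendant '[{"hand":0,"xyz":[0,-0.01,0.2],"rotation":[0,0,0]},{"hand":0,"xyz":[0,-0.01,0.4],"rotation":[0,0,0]},{"hand":0,"xyz":[0,-0.01,0.6],"rotation":[0,0,0]},{"hand":0,"xyz":[0,-0.01,0.8],"rotation":[0,0,0]},{"hand":0,"xyz":[0,-0.01,1],"rotation":[0,0,0]},{"hand":0,"xyz":[0,-0.01,1.2],"rotation":[0,0,0]},{"hand":0,"xyz":[0,-0.01,1.4],"rotation":[0,0,0]},{"hand":0,"xyz":[0,-0.01,1.6],"rotation":[0,0,0]},{"hand":0,"xyz":[0,-0.01,1.8],"rotation":[0,0,0]},{"hand":0,"xyz":[0,-0.01,2.0],"rotation":[0,0,0]}]'
```

```text
time: 5.42
tcp_pos: [0.6133, -0.0182, 0.1068]
orientation: [0.495, 0.505, -0.505, -0.495]
contact_force: [2.8, 0.2, 6.1]
grip_width: 0.0001
```

```bash
python3 -m pendant '[{"hand":0,"xyz":[0,-0.02,0.1],"rotation":[0,0,0]},{"hand":0,"xyz":[0,-0.02,0.2],"rotation":[0,0,0]},{"hand":0,"xyz":[0,-0.02,0.4],"rotation":[0,0,0]},{"hand":0,"xyz":[0,-0.02,0.6],"rotation":[0,0,0]},{"hand":0,"xyz":[0,-0.02,0.8],"rotation":[0,0,0]},{"hand":0,"xyz":[0,-0.02,1.0],"rotation":[0,0,0]}]'; python3 - <<'E'
from cell import vision
from h import *
for n in("scene","side"):
    p,d=vision.get_image(n); c=vision.camera_info(n); c.update(p=p,d=d)
    P,uv=cloud(c,mask(c,'red')); q=(abs(P[:,2]-.106)<.004)&(abs(P[:,1]+.016)<.04)&(P[:,0]>.5)&(P[:,0]<.73); print(n,q.sum(),rect(plane(c,uv[q],.1065)))
    P,uv=cloud(c,mask(c,'blue')); q=(abs(P[:,2]-.106)<.004)&(abs(P[:,1]+.077)<.04)&(P[:,0]>.5)&(P[:,0]<.73); print(" blue",rect(plane(c,uv[q],.1065)))
E
python3 st.py
```

```text
time: 5.92
tcp_pos: [0.6031, -0.0183, 0.1068]
orientation: [-0.495, -0.505, 0.505, 0.495]
contact_force: [1.5, -0.0, 2.6]
grip_width: 0.0002
scene 565 (array([608.6, -16.3]), array([127.6,  44.5]), 1.08)
 blue (array([646.3, -77.9]), array([129.2,  47.4]), 0.78)
side 488 (array([607.1, -17.4]), array([129.9,  45.3]), 0.97)
 blue (array([646.3, -78.1]), array([129.9,  47.2]), 0.37)
t 6.02 tcp [ 0.6029 -0.0184  0.1069] yaw x 1.59 tool y [-7.e-04 -1.e-04 -1.e+00] F [-2.21  0.48  3.09] w 0.0002
```

```bash
python3 -m pendant '[{"hand":0,"xyz":[0,0,0.2],"rotation":[0,0,0]},{"hand":0,"xyz":[0,0,0.4],"rotation":[0,0,0]},{"hand":0,"xyz":[0,0,0.6],"rotation":[0,0,0]},{"hand":0,"xyz":[0,0,0.8],"rotation":[0,0,0]},{"hand":0,"xyz":[0,0,1],"rotation":[0,0,0]},{"hand":0,"xyz":[0,0,1.2],"rotation":[0,0,0]},{"hand":0,"xyz":[0,0,1.4],"rotation":[0,0,0]},{"hand":0,"xyz":[0,0,1.6],"rotation":[0,0,0]},{"hand":0,"xyz":[0,0,1.8],"rotation":[0,0,0]},{"hand":0,"xyz":[0,0,2.0],"rotation":[0,0,0]}]'
```

```text
time: 6.85
tcp_pos: [0.5831, -0.0188, 0.1069]
orientation: [-0.495, -0.505, 0.505, 0.495]
contact_force: [0.8, -0.2, 0.5]
grip_width: -0.0002
```

```bash
python3 -m pendant '[{"hand":0,"xyz":[0,0,0.2],"rotation":[0,0,0]},{"hand":0,"xyz":[0,0,0.4],"rotation":[0,0,0]},{"hand":0,"xyz":[0,0,0.6],"rotation":[0,0,0]},{"hand":0,"xyz":[0,0,0.8],"rotation":[0,0,0]},{"hand":0,"xyz":[0,0,1],"rotation":[0,0,0]},{"hand":0,"xyz":[0,0,1.2],"rotation":[0,0,0]},{"hand":0,"xyz":[0,0,1.4],"rotation":[0,0,0]},{"hand":0,"xyz":[0,0,1.6],"rotation":[0,0,0]},{"hand":0,"xyz":[0,0,1.8],"rotation":[0,0,0]},{"hand":0,"xyz":[0,0,2.0],"rotation":[0,0,0]}]'
```

```text
time: 7.68
tcp_pos: [0.5632, -0.0191, 0.107]
orientation: [-0.495, -0.505, 0.505, 0.495]
contact_force: [-0.3, 0.1, 0.0]
grip_width: 0.0
```

```bash
cat > m.py <<'E'
from cell import vision
from h import *
for n in("scene","side"):
    p,d=vision.get_image(n); c=vision.camera_info(n); c.update(p=p,d=d); np.savez(n+"1.npz",**c)
    P,uv=cloud(c,mask(c,'red')); q=(abs(P[:,2]-.106)<.006)&(abs(P[:,1]+.016)<.06)&(P[:,0]>.45)&(P[:,0]<.73); P=P[q]
    print(n,q.sum(),rect(plane(c,uv[q],.1065)),"z front/back",np.median(P[P[:,0]<np.percentile(P[:,0],25)][:,2]).round(4),np.median(P[P[:,0]>np.percentile(P[:,0],75)][:,2]).round(4))
E
python3 m.py; python3 st.py
```

```text
scene 555 (array([595.8, -16.5]), array([128.1,  44.5]), 1.03) z front/back 0.1067 0.1068
side 457 (array([595.3, -18. ]), array([130.8,  45.1]), 0.59) z front/back 0.106 0.1061
t 7.78 tcp [ 0.5631 -0.0191  0.107 ] yaw x 1.59 tool y [-1.e-04 -1.e-04 -1.e+00] F [-0.12  0.42  0.12] w 0.0001
```

The finger lost contact partway and the packer stands at x = 0.5955. I'll lift, go back 29 mm and press again.

```bash
python3 -m pendant '[{"hand":0,"xyz":[0,-0.4,0],"rotation":[0,0,0]},{"hand":0,"xyz":[0,-0.4,-1.5],"rotation":[0,0,0]},{"hand":0,"xyz":[0,-0.4,-2.9],"rotation":[0,0,0]},{"hand":0,"xyz":[0,-0.4,-2.9],"rotation":[0,0,0]},{"hand":0,"xyz":[0,-0.1,-2.9],"rotation":[0,0,0]},{"hand":0,"xyz":[0,0,-2.9],"rotation":[0,0,0]},{"hand":0,"xyz":[0,0,-2.9],"rotation":[0,0,0]},{"hand":0,"xyz":[0,0,-2.9],"rotation":[0,0,0]}]';  python3 -m pendant '[{"hand":0,"xyz":[0,0.03,0],"rotation":[0,0,0]},{"hand":0,"xyz":[0,0.03,0],"rotation":[0,0,0]},{"hand":0,"xyz":[0,0.03,0],"rotation":[0,0,0]}]'; python3 st.py
```

```text
time: 8.45
tcp_pos: [0.5919, -0.0186, 0.1069]
orientation: [-0.495, -0.505, 0.505, 0.495]
contact_force: [-0.2, -0.8, 0.1]
grip_width: 0.0002
time: 8.7
tcp_pos: [0.5922, -0.0186, 0.1068]
orientation: [-0.495, -0.505, 0.505, 0.495]
contact_force: [-2.9, -0.2, 4.2]
grip_width: 0.0001
t 8.7 tcp [ 0.5922 -0.0186  0.1068] yaw x 1.59 tool y [-1.e-04 -1.e-04 -1.e+00] F [-2.85 -0.24  4.2 ] w 0.0001
```

```bash
python3 -m pendant '[{"hand":0,"xyz":[0,0,0.2],"rotation":[0,0,0]},{"hand":0,"xyz":[0,0,0.4],"rotation":[0,0,0]},{"hand":0,"xyz":[0,0,0.6],"rotation":[0,0,0]},{"hand":0,"xyz":[0,0,0.8],"rotation":[0,0,0]},{"hand":0,"xyz":[0,0,1],"rotation":[0,0,0]},{"hand":0,"xyz":[0,0,1.2],"rotation":[0,0,0]},{"hand":0,"xyz":[0,0,1.4],"rotation":[0,0,0]},{"hand":0,"xyz":[0,0,1.6],"rotation":[0,0,0]}]'
```

```text
time: 9.37
tcp_pos: [0.5764, -0.0189, 0.1068]
orientation: [0.495, 0.505, -0.505, -0.495]
contact_force: [2.2, 0.4, 5.4]
grip_width: 0.0002
```

```bash
python3 -m pendant '[{"hand":0,"xyz":[0,0,0.2],"rotation":[0,0,0]},{"hand":0,"xyz":[0,0,0.4],"rotation":[0,0,0]},{"hand":0,"xyz":[0,0,0.6],"rotation":[0,0,0]},{"hand":0,"xyz":[0,0,0.8],"rotation":[0,0,0]},{"hand":0,"xyz":[0,0,1],"rotation":[0,0,0]},{"hand":0,"xyz":[0,0,1.2],"rotation":[0,0,0]},{"hand":0,"xyz":[0,0,1.4],"rotation":[0,0,0]},{"hand":0,"xyz":[0,0,1.6],"rotation":[0,0,0]}]'; python3 m.py; python3 st.py
```

```text
time: 10.03
tcp_pos: [0.5604, -0.0192, 0.1068]
orientation: [0.495, 0.505, -0.505, -0.495]
contact_force: [3.3, -0.1, 4.2]
grip_width: -0.0001
scene 529 (array([564.4, -18.5]), array([129.4,  46.6]), 3.58) z front/back 0.1068 0.1069
side 543 (array([563.4, -20.3]), array([131.1,  50. ]), 2.08) z front/back 0.106 0.1061
t 10.13 tcp [ 0.5601 -0.0192  0.1068] yaw x 1.59 tool y [ 0.e+00 -2.e-04 -1.e+00] F [-0.23 -0.07  6.76] w 0.0002
```

```bash
python3 -m pendant '[{"hand":0,"xyz":[0,-0.01,0.2],"rotation":[0,0,0]},{"hand":0,"xyz":[0,-0.01,0.4],"rotation":[0,0,0]},{"hand":0,"xyz":[0,-0.01,0.6],"rotation":[0,0,0]},{"hand":0,"xyz":[0,-0.01,0.8],"rotation":[0,0,0]},{"hand":0,"xyz":[0,-0.01,1],"rotation":[0,0,0]},{"hand":0,"xyz":[0,-0.01,1.25],"rotation":[0,0,0]}]'; python3 -m pendant '[{"hand":0,"xyz":[0,-0.1,0],"rotation":[0,0,0]},{"hand":0,"xyz":[0,-1,0],"rotation":[0,0,0]},{"hand":0,"xyz":[0,-4,0],"rotation":[0,0,0]},{"hand":0,"xyz":[0,-8,0],"rotation":[0,0,0]},{"hand":0,"xyz":[0,-8,0],"rotation":[0,0,0]},{"hand":0,"xyz":[0,-8,0],"rotation":[0,0,0]}]'; python3 m.py; python3 st.py; python3 - <<'E'
from h import *
for n in("scene","side"):
    for s in "01":
        c=load(n+s); P,_=cloud(c,np.ones((480,640),bool)); D=P[(abs(P[:,2]-.1025)<.005)&(P[:,0]>.49)&(P[:,0]<.58)]; e=[]
        for y in (-.1,-.08,.02,.04,.06,.08,.1,.12):
            b=D[(D[:,1]>y)&(D[:,1]<y+.02)]; e.append(np.percentile(b[:,0],2))
        print(n,s,np.mean(e).round(4))
s=load("scene1");d=load("side1")
cv2.imwrite("pics/crop2.png",np.hstack([cv2.resize(s['p'][225:345,225:385],(400,300),interpolation=2),cv2.resize(d['p'][195:315,330:490],(400,300),interpolation=2)]))
E
```

```text
time: 10.63
tcp_pos: [0.5478, -0.0194, 0.1068]
orientation: [0.495, 0.505, -0.505, -0.495]
contact_force: [2.9, -0.5, 5.1]
grip_width: -0.0001
time: 11.13
tcp_pos: [0.5487, -0.0196, 0.1892]
orientation: [0.496, 0.505, -0.504, -0.494]
contact_force: [-0.3, -0.3, -1.4]
grip_width: 0.0003
scene 649 (array([551.1, -19.2]), array([128.6,  48.4]), 2.35) z front/back 0.1067 0.1067
side 684 (array([550.8, -20.2]), array([131.3,  49.8]), 2.75) z front/back 0.1062 0.1063
t 11.23 tcp [ 0.5476 -0.0194  0.1864] yaw x 1.59 tool y [-8.e-04 -0.e+00 -1.e+00] F [-0.71 -0.08 -0.57] w 0.0
scene 0 0.5256
scene 1 0.5256
side 0 0.5259
side 1 0.5256
```

View pics/crop2.png

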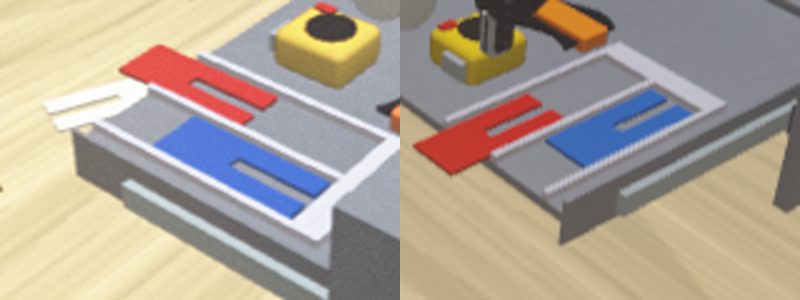

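The red packer overhangs at about 41 mm, flat (front and back z equal), and the tray edge is unchanged. Its yaw is about 2.5°. Next is the tool-down grasp across its width, in front of the edge, near the fingertips.

```bash
python3 -m pendant '[{"hand":6.4,"xyz":[-0.15,0,2],"rotation":[0,-0.025,0]},{"hand":6.4,"xyz":[-0.15,0,4.45],"rotation":[0,-0.025,0]},{"hand":6.4,"xyz":[-0.15,0,4.45],"rotation":[0,-0.025,0]},{"hand":6.4,"xyz":[-0.15,2,4.45],"rotation":[0,-0.025,0]},{"hand":6.4,"xyz":[-0.15,4,4.45],"rotation":[0,-0.025,0]},{"hand":6.4,"xyz":[-0.15,5,4.45],"rotation":[0,-0.025,0]},{"hand":6.4,"xyz":[-0.15,5,4.45],"rotation":[0,-0.025,0]},{"hand":6.4,"xyz":[-0.15,5,4.45],"rotation":[0,-0.025,0]}]'; python3 st.py 0.503 -0.0218 0.094; python3 - <<'E'
from cell import vision
import cv2
p,d=vision.get_image("wrist"); cv2.imwrite("pics/wrist1.png",p)
E
```

```text
time: 11.9
tcp_pos: [0.5033, -0.0217, 0.1365]
orientation: [-0.488, -0.511, 0.511, 0.489]
contact_force: [-0.6, -0.4, 0.2]
grip_width: 0.0641
t 11.9 tcp [ 0.5033 -0.0217  0.1365] yaw x 1.615 tool y [-1.6e-03  2.0e-04 -1.0e+00] F [-0.62 -0.41  0.17] w 0.0641
shift cm [-0.01  4.25  0.02]
```

View pics/wrist1.png

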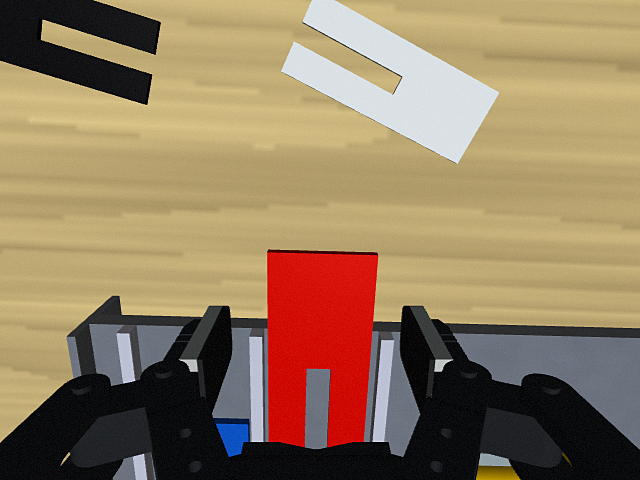

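The red packer lies centred between the open pads, closed end at row 252 and tray edge at row 325. I'll descend and close.

```bash
python3 -m pendant '[{"hand":6.4,"xyz":[0,1.5,0],"rotation":[0,0,0]},{"hand":6.4,"xyz":[0,3,0],"rotation":[0,0,0]},{"hand":6.4,"xyz":[0,4.2,0],"rotation":[0,0,0]},{"hand":6.4,"xyz":[0,4.2,0],"rotation":[0,0,0]},{"hand":6.4,"xyz":[0,4.2,0],"rotation":[0,0,0]}]'; python3 st.py; python3 -m pendant '[{"hand":5.6,"xyz":[0,0,0],"rotation":[0,0,0]},{"hand":5.3,"xyz":[0,0,0],"rotation":[0,0,0]},{"hand":5.1,"xyz":[0,0,0],"rotation":[0,0,0]},{"hand":4.9,"xyz":[0,0,0],"rotation":[0,0,0]},{"hand":4.5,"xyz":[0,0,0],"rotation":[0,0,0]},{"hand":4.5,"xyz":[0,0,0],"rotation":[0,0,0]},{"hand":4.5,"xyz":[0,0,0],"rotation":[0,0,0]}]'; python3 st.py; python3 m.py
```

```text
time: 12.37
tcp_pos: [0.5037, -0.0218, 0.0954]
orientation: [-0.489, -0.511, 0.511, 0.489]
contact_force: [-0.4, 0.6, 0.5]
grip_width: 0.0642
t 12.37 tcp [ 0.5037 -0.0218  0.0954] yaw x 1.615 tool y [ 0.e+00 -1.e-04 -1.e+00] F [-0.4   0.57  0.52] w 0.0642
time: 12.95
tcp_pos: [0.5038, -0.0219, 0.0955]
orientation: [0.489, 0.511, -0.511, -0.488]
contact_force: [-1.1, 0.2, 6.4]
grip_width: 0.0477
t 12.95 tcp [ 0.5038 -0.0219  0.0955] yaw x 1.615 tool y [ 1.1e-03 -3.0e-04 -1.0e+00] F [-1.06  0.17  6.41] w 0.0477
scene 600 (array([551.4, -18.7]), array([124.8,  48.3]), 4.41) z front/back 0.1062 0.1088
side 369 (array([551.5, -20.5]), array([134.1,  51.6]), 4.99) z front/back 0.1051 0.108
```

```bash
python3 - <<'E'
from cell import vision
from h import *
p,d=vision.get_image("wrist"); s=load("side1")['p']
cv2.imwrite("pics/g1.png",np.hstack([cv2.resize(p[230:480,150:490],(400,294)),cv2.resize(s[190:263,360:460],(400,294),interpolation=2)]))
E
python3 st.py
```

```text
t 13.1 tcp [ 0.5038 -0.0218  0.0955] yaw x 1.615 tool y [ 1.1e-03 -3.0e-04 -1.0e+00] F [-1.86  0.15  7.65] w 0.0477
```

View pics/g1.png

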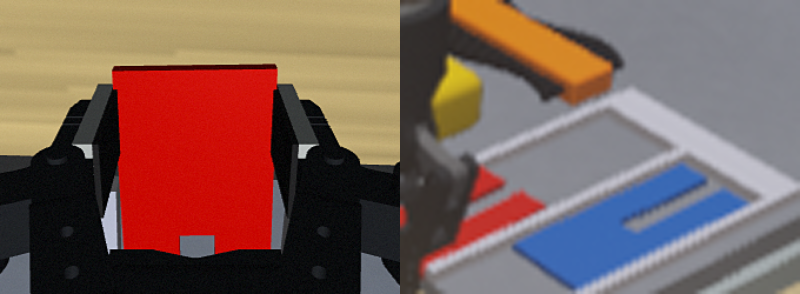

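The pads hold the plate's edges. I'll lift slowly and check that it stays.

```bash
python3 -m pendant '[{"hand":4.5,"xyz":[0,-0.1,0],"rotation":[0,0,0]},{"hand":4.5,"xyz":[0,-0.3,0],"rotation":[0,0,0]},{"hand":4.5,"xyz":[0,-0.6,0],"rotation":[0,0,0]},{"hand":4.5,"xyz":[0,-1,0],"rotation":[0,0,0]},{"hand":4.5,"xyz":[0,-1.5,0],"rotation":[0,0,0]},{"hand":4.5,"xyz":[0,-2,0],"rotation":[0,0,0]},{"hand":4.5,"xyz":[0,-2,0],"rotation":[0,0,0]},{"hand":4.5,"xyz":[0,-2,0],"rotation":[0,0,0]}]'; python3 st.py; cat > fit.py <<'E'
# plane fit of the held red packer from both depth views
from cell import vision,readout
from h import *
print("tcp",readout.get_state()['tcp_pos'].round(4))
for n in("scene","side"):
    p,d=vision.get_image(n); c=vision.camera_info(n); c.update(p=p,d=d); np.savez(n+"1.npz",**c)
    t=readout.get_state()['tcp_pos']
    P,uv=cloud(c,mask(c,'red')); q=(np.linalg.norm(P-t,axis=1)<.14)&(P[:,2]>t[2]-.01)&(P[:,2]<t[2]+.04); P=P[q]
    A=np.c_[P[:,:2]-t[:2],np.ones(len(P))]; s=np.linalg.lstsq(A,P[:,2],rcond=None)[0]; r=P[:,2]-A@s; g=abs(r)<.003
    s=np.linalg.lstsq(A[g],P[g,2],rcond=None)[0]
    print(n,len(P),g.sum(),"slope x,y",s[:2].round(3),"top z at tcp",s[2].round(4),"rect",rect(P[g]),"rel centre",(np.array(rect(P[g])[0])-t[:2]*1000).round(1))
E
python3 fit.py
```

```text
time: 13.77
tcp_pos: [0.5036, -0.0218, 0.1151]
orientation: [0.489, 0.511, -0.511, -0.489]
contact_force: [0.3, 0.6, -2.0]
grip_width: 0.0477
t 13.77 tcp [ 0.5036 -0.0218  0.1151] yaw x 1.615 tool y [ 6.e-04 -2.e-04 -1.e+00] F [ 0.28  0.57 -2.  ] w 0.0477
tcp [ 0.5036 -0.0218  0.1151]
scene 675 675 slope x,y [-0.007 -0.006] top z at tcp 0.1257 rect (array([551. , -21.2]), array([128.9,  52.2]), 3.01) rel centre [47.5  0.6]
side 425 417 slope x,y [-0.009 -0.011] top z at tcp 0.1248 rect (array([551.6, -22.3]), array([133.1,  53.2]), 2.29) rel centre [48.2 -0.5]
```

The packer is held flat (slope about 0.01), with its centre 48 mm ahead of the TCP and its underside about 6 mm above TCP level. Now I'll carry it to above the stack.

```bash
python3 -m pendant '[{"hand":4.5,"xyz":[0,-1.5,0],"rotation":[0,0,0]},{"hand":4.5,"xyz":[0,-4,0.5],"rotation":[0,0,0]},{"hand":4.5,"xyz":[-2,-5,1.5],"rotation":[0,0,0]},{"hand":4.5,"xyz":[-5,-5,2.5],"rotation":[0,0,0]},{"hand":4.5,"xyz":[-8.5,-5,4],"rotation":[0,0,0]},{"hand":4.5,"xyz":[-12,-5,5],"rotation":[0,0,0]},{"hand":4.5,"xyz":[-15.5,-5,6.2],"rotation":[0,0,0]},{"hand":4.5,"xyz":[-19,-5,6.2],"rotation":[0,-0.02,0]},{"hand":4.5,"xyz":[-22.5,-4,6.2],"rotation":[0,-0.02,0]},{"hand":4.5,"xyz":[-26,-3,6.2],"rotation":[0,-0.02,0]},{"hand":4.5,"xyz":[-29,-2,6.2],"rotation":[0,-0.02,0]},{"hand":4.5,"xyz":[-31,-1.5,6.2],"rotation":[0,-0.02,0]}]'; python3 -m pendant '[{"hand":4.5,"xyz":[-0.5,0,0],"rotation":[0,0,0]},{"hand":4.5,"xyz":[-1,0,0],"rotation":[0,0,0]},{"hand":4.5,"xyz":[-1,0,0],"rotation":[0,0,0]},{"hand":4.5,"xyz":[-1,0,0],"rotation":[0,0,0]},{"hand":4.5,"xyz":[-1,0,0],"rotation":[0,0,0]}]'; python3 st.py 0.4559 -0.3443 0.10; python3 fit.py
```

```text
time: 14.87
tcp_pos: [0.4544, -0.3367, 0.1281]
orientation: [-0.484, -0.515, 0.516, 0.485]
contact_force: [0.3, 0.2, -0.6]
grip_width: 0.0477
time: 15.28
tcp_pos: [0.4561, -0.3433, 0.1302]
orientation: [0.484, 0.516, -0.516, -0.483]
contact_force: [-0.3, -0.0, -1.1]
grip_width: 0.0478
t 15.28 tcp [ 0.4561 -0.3433  0.1302] yaw x 1.6359 tool y [ 4.e-04 -4.e-04 -1.e+00] F [-0.34 -0.01 -1.06] w 0.0478
shift cm [-0.1   3.02  0.03]
tcp [ 0.4561 -0.3433  0.1302]
scene 1498 1487 slope x,y [-0.007  0.002] top z at tcp 0.1407 rect (array([ 503.1, -341.1]), array([133. ,  51.4]), 3.67) rel centre [47.   2.3]
side 744 727 slope x,y [-0.006  0.001] top z at tcp 0.1406 rect (array([ 503.6, -347.1]), array([132.1,  60.9]), 4.8) rel centre [47.5 -3.7]
```

```bash
python3 -m pendant '[{"hand":4.5,"xyz":[-0.03,1,-0.07],"rotation":[0,0,0]},{"hand":4.5,"xyz":[-0.03,2.5,-0.07],"rotation":[0,0,0]},{"hand":4.5,"xyz":[-0.03,4,-0.07],"rotation":[0,0,0]},{"hand":4.5,"xyz":[-0.03,4.5,-0.07],"rotation":[0,0,0]},{"hand":4.5,"xyz":[-0.03,4.5,-0.07],"rotation":[0,0,0]},{"hand":4.5,"xyz":[-0.03,4.5,-0.07],"rotation":[0,0,0]}]'; python3 st.py; python3 - <<'E'
from cell import vision
from h import *
o=[]
for n,(x,y) in(("scene",(100,310)),("side",(400,315))):
    p,d=vision.get_image(n); c=vision.camera_info(n); c.update(p=p,d=d); np.savez(n+"1.npz",**c)
    P,uv=cloud(c,mask(c,'red')); q=(abs(P[:,0]-.5)<.08)&(abs(P[:,1]+.34)<.045)&(P[:,2]>.08)&(P[:,2]<.106)
    print(n,q.sum(),np.median(P[q][:,2]).round(4),rect(P[q]),rect(plane(c,uv[q],np.median(P[q][:,2]))))
    o.append(cv2.resize(p[y:y+120,x:x+128],(400,375),interpolation=2))
cv2.imwrite("pics/pl.png",np.hstack(o))
E
```

```text
time: 15.88
tcp_pos: [0.4566, -0.3443, 0.0849]
orientation: [-0.484, -0.516, 0.516, 0.484]
contact_force: [0.2, -0.7, -0.7]
grip_width: 0.0477
t 15.88 tcp [ 0.4566 -0.3443  0.0849] yaw x 1.6351 tool y [-2.e-04  0.e+00 -1.e+00] F [ 0.22 -0.66 -0.73] w 0.0477
scene 1563 0.0949 (array([ 504.3, -342.6]), array([130.9,  51.2]), 4.48) (array([ 505.4, -343.2]), array([133.4,  51.6]), 4.14)
side 756 0.0956 (array([ 505.4, -349.5]), array([133.8,  62.7]), 3.91) (array([ 503.5, -349.4]), array([132.2,  61.1]), 3.51)
```

View pics/pl.png

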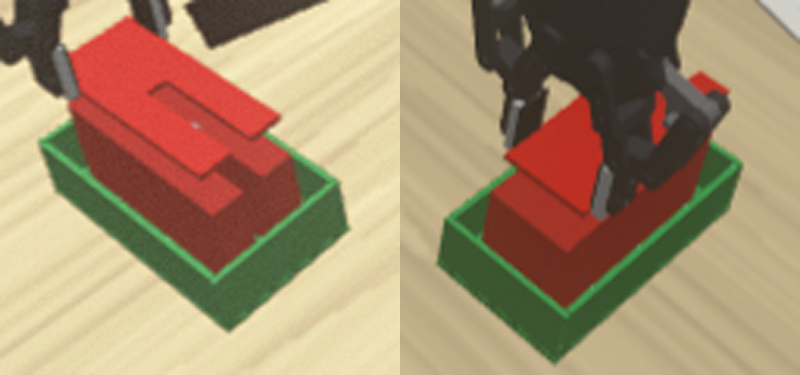

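The packer hovers over the stack with the pin visible in its slot, at (195,125) in the left panel. In the scene view it is about 2 mm too far towards -y, so I'll correct that and lower.

```bash
python3 -m pendant '[{"hand":4.5,"xyz":[0.15,0,0],"rotation":[0,0.007,0]},{"hand":4.5,"xyz":[0.15,0.8,0],"rotation":[0,0.007,0]},{"hand":4.5,"xyz":[0.15,1.5,0],"rotation":[0,0.007,0]},{"hand":4.5,"xyz":[0.15,1.9,0],"rotation":[0,0.007,0]},{"hand":4.5,"xyz":[0.15,2.1,0],"rotation":[0,0.007,0]},{"hand":4.5,"xyz":[0.15,2.1,0],"rotation":[0,0.007,0]},{"hand":4.5,"xyz":[0.15,2.1,0],"rotation":[0,0.007,0]}]'; python3 -m pendant '[{"hand":4.5,"xyz":[0,0.1,0],"rotation":[0,0,0]},{"hand":4.5,"xyz":[0,0.2,0],"rotation":[0,0,0]},{"hand":4.5,"xyz":[0,0.2,0],"rotation":[0,0,0]},{"hand":4.5,"xyz":[0,0.2,0],"rotation":[0,0,0]}]'; python3 st.py
```

```text
time: 16.57
tcp_pos: [0.4565, -0.343, 0.0637]
orientation: [-0.485, -0.514, 0.514, 0.486]
contact_force: [-0.2, -0.5, -0.7]
grip_width: 0.0477
time: 16.9
tcp_pos: [0.4565, -0.343, 0.0618]
orientation: [-0.486, -0.514, 0.514, 0.485]
contact_force: [0.1, -0.1, -1.3]
grip_width: 0.0477
t 16.9 tcp [ 0.4565 -0.343   0.0618] yaw x 1.628 tool y [ 0.e+00 -1.e-04 -1.e+00] F [ 0.1 -0.1 -1.3] w 0.0477
```

```bash
for i in 1 2; do python3 -m pendant '[{"hand":4.5,"xyz":[0,0.05,0],"rotation":[0,0,0]},{"hand":4.5,"xyz":[0,0.1,0],"rotation":[0,0,0]},{"hand":4.5,"xyz":[0,0.1,0],"rotation":[0,0,0]},{"hand":4.5,"xyz":[0,0.1,0],"rotation":[0,0,0]}]' | grep -E "tcp|contact"; done
```

```text
tcp_pos: [0.4566, -0.3431, 0.0614]
contact_force: [-1.8, 1.0, 8.8]
tcp_pos: [0.4567, -0.3431, 0.0612]
contact_force: [-5.1, 4.5, 18.6]
```

Contact at TCP z of about 0.0615 (fingertip on the stack edge, most likely). I'll back off 1.5 mm and open gradually.

```bash
python3 -m pendant '[{"hand":4.5,"xyz":[0,-0.15,0],"rotation":[0,0,0]},{"hand":4.5,"xyz":[0,-0.15,0],"rotation":[0,0,0]},{"hand":4.5,"xyz":[0,-0.15,0],"rotation":[0,0,0]}]'; python3 fit.py;  python3 -m pendant '[{"hand":4.8,"xyz":[0,-0.15,0],"rotation":[0,0,0]},{"hand":5.0,"xyz":[0,-0.15,0],"rotation":[0,0,0]},{"hand":5.2,"xyz":[0,-0.15,0],"rotation":[0,0,0]},{"hand":5.4,"xyz":[0,-0.15,0],"rotation":[0,0,0]},{"hand":5.7,"xyz":[0,-0.15,0],"rotation":[0,0,0]},{"hand":6,"xyz":[0,-0.15,0],"rotation":[0,0,0]},{"hand":6,"xyz":[0,-0.15,0],"rotation":[0,0,0]},{"hand":6,"xyz":[0,-0.15,0],"rotation":[0,0,0]}]'; python3 st.py; python3 - <<'E'
from cell import vision
from h import *
o=[]
for n,(x,y) in(("scene",(100,310)),("side",(400,315))):
    p,d=vision.get_image(n); c=vision.camera_info(n); c.update(p=p,d=d)
    P,uv=cloud(c,mask(c,'red')); q=(abs(P[:,0]-.5)<.08)&(abs(P[:,1]+.34)<.045)&(P[:,2]>.065)&(P[:,2]<.082)
    print(n,q.sum(),np.percentile(P[q][:,2],[5,50,95]).round(4),rect(P[q]),rect(plane(c,uv[q],.068)))
    o.append(cv2.resize(p[y:y+120,x:x+128],(400,375),interpolation=2))
cv2.imwrite("pics/pl2.png",np.hstack(o))
E
```

```text
time: 17.82
tcp_pos: [0.4566, -0.3431, 0.0615]
orientation: [-0.486, -0.514, 0.514, 0.485]
contact_force: [-0.4, 1.1, 5.6]
grip_width: 0.0474
tcp [ 0.4566 -0.3431  0.0615]
scene 1927 1016 slope x,y [-0.037  0.042] top z at tcp 0.0723 rect (array([ 503.9, -341.6]), array([130.6,  50.7]), 4.08) rel centre [47.3  1.5]
side 949 456 slope x,y [0.036 0.093] top z at tcp 0.0697 rect (array([ 502.8, -341.2]), array([131.4,  50. ]), 3.81) rel centre [46.2  1.9]
time: 18.58
tcp_pos: [0.4565, -0.343, 0.0628]
orientation: [-0.485, -0.514, 0.514, 0.485]
contact_force: [0.4, -0.9, 0.4]
grip_width: 0.0597
t 18.58 tcp [ 0.4565 -0.343   0.0628] yaw x 1.628 tool y [-1.e-04 -1.e-04 -1.e+00] F [ 0.37 -0.94  0.41] w 0.0597
scene 1515 [0.0662 0.0679 0.0694] (array([ 503.4, -342.3]), array([132.6,  51. ]), 3.98) (array([ 504.8, -342.5]), array([132.1,  51.1]), 3.75)
side 779 [0.0659 0.0678 0.0697] (array([ 502. , -339.6]), array([133.6,  50.1]), 6.9) (array([ 500.5, -339.8]), array([133.6,  50.3]), 7.67)
```

View pics/pl2.png

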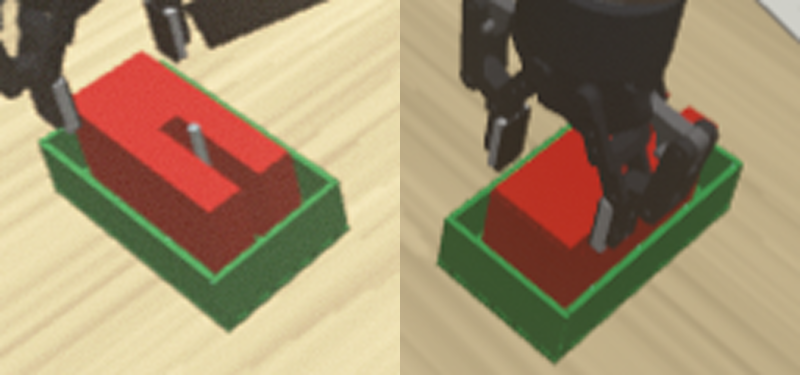

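The packer lies flat on the stack (top at z = 0.068) with the pin in its slot. I'll open further and withdraw upwards.

```bash
python3 -m pendant '[{"hand":7.2,"xyz":[0,0,0],"rotation":[0,0,0]},{"hand":7.2,"xyz":[0,0,0],"rotation":[0,0,0]},{"hand":7.2,"xyz":[0,-1,0],"rotation":[0,0,0]},{"hand":7.2,"xyz":[0,-4,0],"rotation":[0,0,0]},{"hand":7.2,"xyz":[0,-8,0],"rotation":[0,0,0]},{"hand":7.2,"xyz":[0,-12,0],"rotation":[0,0,0]},{"hand":7.2,"xyz":[0,-16,4],"rotation":[0,0,0]},{"hand":7.2,"xyz":[0,-16,8],"rotation":[0,0,0]},{"hand":7.2,"xyz":[0,-16,8],"rotation":[0,0,0]},{"hand":7.2,"xyz":[0,-16,8],"rotation":[0,0,0]},{"hand":7.2,"xyz":[0,-16,8],"rotation":[0,0,0]}]'; python3 - <<'E'
from cell import vision
from h import *
for n in("scene","side"):
    p,d=vision.get_image(n); c=vision.camera_info(n); c.update(p=p,d=d); np.savez(n+"2.npz",**c)
    P,uv=cloud(c,mask(c,'red')); q=(abs(P[:,0]-.5)<.08)&(abs(P[:,1]+.34)<.045)&(P[:,2]>.065)&(P[:,2]<.075); P=P[q]
    s=np.linalg.lstsq(np.c_[P[:,:2],np.ones(len(P))],P[:,2],rcond=None)[0]
    print(n,q.sum(),np.median(P[:,2]).round(4),"slope",s[:2].round(3),rect(P),rect(plane(c,uv[q],.068)))
    b,_=cloud(c,mask(c,'green')); b=b[(b[:,2]>.036)&(b[:,2]<.045)&(abs(b[:,0]-.5)<.12)&(abs(b[:,1]+.34)<.07)]; print(" rim",rect(b))
    a=load(n+"0"); ch=(np.abs(a['p'].astype(int)-p).max(2)>50); print(" changed px",ch.sum())
a=load("scene2")['p'];b=load("side2")['p']
cv2.imwrite("pics/end.png",np.hstack([cv2.resize(a,(400,300)),cv2.resize(b,(400,300))]))
E
python3 st.py
```

```text
time: 19.6
tcp_pos: [0.3764, -0.3476, 0.2236]
orientation: [-0.486, -0.514, 0.514, 0.485]
contact_force: [0.7, 0.1, -0.3]
grip_width: 0.0722
scene 1515 0.0679 slope [-0.001  0.001] (array([ 504.6, -342.1]), array([130.2,  50.4]), 3.64) (array([ 505.7, -342.5]), array([131.5,  51.1]), 3.75)
 rim (array([ 504.2, -340.6]), array([158.6,  81.8]), 3.67)
 changed px 24981
side 1595 0.0678 slope [ 0. -0.] (array([ 503.6, -342.7]), array([132.2,  51.3]), 3.79) (array([ 502.7, -343.6]), array([132.3,  51.1]), 3.63)
 rim (array([ 502.7, -342. ]), array([161.6,  82.8]), 3.56)
 changed px 50205
t 19.7 tcp [ 0.3771 -0.3474  0.2226] yaw x 1.6282 tool y [-1.e-04  4.e-04 -1.e+00] F [ 0.12 -0.66  0.32] w 0.0723
```

View pics/end.png

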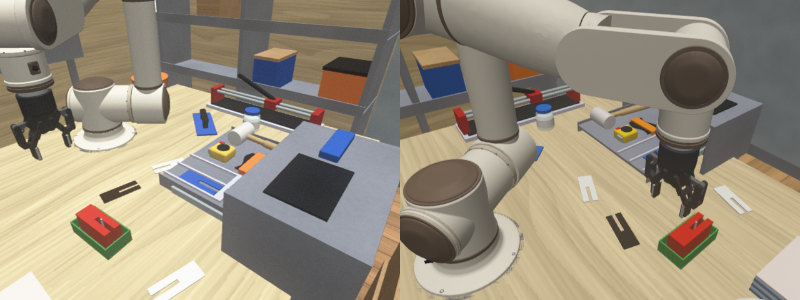

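The packer lies on the stack with its centre about 1–2 mm off, the same yaw and the top at 0.068. The arm is clear and everything else is in place.

```bash
python3 -c "
from cell import manip; print(manip.job_done())"
```

```text
the job is handed in; nothing more can be done
None
```

The red packer is on the red stack in the green box, flat and released, with its slot round the pin. I handed the job in at about 19.7 s; no verdict is reported.

**Slide:** I dragged the packer with the shut fingertips, pressing about 3–7 N. The fingers lost contact once partway, so I lifted and pressed again. It ended with about 41 mm overhanging, lying flat and untouched. The tray's front edge was where it had been, to within 0.3 mm.

**Transfer:** I took it across its width at the overhanging end. On lowering, something touched the stack with about 19 N, probably a fingertip on its edge. I backed off 1.5 mm and let the packer drop the last few millimetres.

**Last checks:**
- **Position:** the centre is about 1–2 mm from the stack's centre, within the 8 mm allowed.
- **Yaw:** it matches the stack's to within about 0.3°.
- **Height:** the top is at z 0.068, which is 4 mm above the stack, and the slope is 0.001 or less.
- **Camera agreement:** the two cameras differ by 1–3 mm in absolute position, but both give these figures relative to the stack and box.
- **Other things:** I measured the blue packer mid-slide and it had not moved. The tape, gauge, mallet, jar and float were only looked at in the final picture and appear undisturbed.

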